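# Lay the loaded bar in the bonding press, heavy end on the foot

## Task

The aluminium bar is loaded at one end only, and the two ends look alike. Lift it and see or feel which end is heavy, then lay it centrally in both saddles of the little bonding press with its heavy end on the sprung press foot, so that its weight alone holds the foot fully down. Let go of it, and do not disturb the other things on the bench.

Things in the scene. Friction and masses are not known exactly. Their poses are not given: they have to be found in the camera images.
- bar: the loaded bar: closed square aluminium box section 36 x 36 mm, 200 mm long, a black cap on each end, lying on the bench. Origin in the middle of its underside, x along its length, z up. 0.6 to 0.8 kg, nearly all of it a slug sealed in one half, so the centre of mass lies 37 to 44 mm from the middle towards the heavy end. Which end is heavy (+x or -x) differs from start to start and cannot be seen
- bar_mid (a point): the centre of the bar, 18 mm above its underside. Pinched lightly (20 N) across its sides here and lifted, the bar tips heavy end down and loads the wrist with a moment of a few tenths of a Nm; pinched firmly (about 80 N) 35 mm from here on the heavy side it stays level
- press: the bonding press, screwed to the bench: grey base 230 x 84 x 12 mm with two dark steel U saddles 160 mm apart. Origin in the middle of its underside, x along its length from fixed rest (-x) to press foot (+x). Each saddle is 20 mm long along x, 42 mm wide inside, with flared walls 30 mm high (about 72 mm over all at the top). Between the saddles all is open down to the base
- seat (a point): where the bar's centre lies when it is seated with the foot fully down: midway between the saddles, 73 mm above the bench; axes as the press
- rest_saddle (a point): middle of the floor of the fixed saddle, 55 mm above the bench, 80 mm from the middle of the press at its -x end, on a solid grey post
- foot_saddle (a point): middle of the floor of the moving saddle on the press foot, 80 mm from the middle at the press's +x end, between two coil springs over a small brass plate; it stands 63 mm above the bench when up, 55 mm when fully down
- foot (a joint): how far the press foot is pushed down: 0 = up (start), 0.008 m = fully down on the brass plate. It starts to sink at about 2.5 N and is fully down at about 3.7 N: the bar's heavy end (4.5 to 5.5 N) holds it down, its light end (under 2 N) does not
- loupe: black round loupe, 31 mm across, 19 mm high, standing on the bench beyond the bar; leave alone. Origin under its centre
- doming_block: wooden doming block 55 x 55 x 40 mm at the left edge of the bench; leave alone. Origin under its centre

How it is judged:
On the way:
1. the bar is lifted clear, its centre over 90 mm above the bench (height (world z) of bar_mid above 0.09 m), for 0.2 s.
At the end, for the whole second after the job is handed in: the bar lies at rest in both saddles, its centre within 20 mm of the seat point and its length within 0.08 rad of the press's, and holds the press foot down more than 6 mm (of 8) by its own weight, untouched by the robot (value of joint foot above 0.006 m and distance between bar_mid and seat below 0.02 m and angle between the x axis of bar and the x axis of press, either way round below 0.08 rad and linear speed of bar below 0.01 m/s).
It fails at once if the loupe is moved more than 20 mm (distance of loupe from where it was at the start of the episode above 0.02 m).
It fails at once if the wooden doming block is moved more than 20 mm (distance of doming_block from where it was at the start of the episode above 0.02 m).
It also fails if it takes over 58 s, if anything falls off the work surface, if the arm or the gripper's body presses on something with over 40 N, if the wrist force passes 120 N, or if a joint passes its speed limit or range.

## Robot

A 6-joint arm with a two-finger parallel gripper is mounted at the origin on a cart in front of the work surface, level with it; the furniture and walls round the work are solid. World frame = base frame: x ahead of the robot, y to its left, z up, the work surface at z = 0. Lengths are in m, angles in rad, forces in N, time in s.
With the tool pointing down it reaches from about 0.35 to 0.85 m from the base axis. Payload 8.1 kg.
Tool frame: the origin (TCP) lies midway between the tips of the shut fingers; the grasp point (between the pads) lies 19 mm behind it; z points along the fingers, y is the line along which they close (so a half turn about z gives the same grasp; the last joint's range is limited). The gripper opens to 85 mm and grips with 20 to 120 N. Pads are 22 mm wide; open, the fingers measure 114 mm over their backs; the gripper's body (76 mm by 85 mm) begins 54 mm behind the grasp point. The pads swing forward as they close: fully open they stand 13 mm farther back than shut.
Start: joints at [1.236, 0.13, 1.488, -0, 1.523, -0.085], TCP at [0.148, 0.581, 0.231] pointing down, gripper open.
Joint ranges: [-2.96, 2.96], [-0.89, 2.26], [0.02, 2.5], [-1.34, 4.48], [0, 2.73], [-2.66, 2.66]. Speed limits (rad/s): [2.39, 2.39, 2.79, 3.14, 3.14, 3.14].

## Interface

Orientations are given as a 3x3 rotation matrix whose columns are the frame's x, y, z axes.
In Python, from plant import bot, ungrasp, clamp, solve_ik, cams, order, status gives the robot as it stands. The module is installed in compiled form; this text tells all that it offers. Calls block until the motion is done:
- bot.goto(position, orientation): joint-space move of the TCP to a pose.
- bot.move_straight(position, frame=None, rate=0.15, f_stop=None): straight line of the TCP; frame=None keeps the orientation; rate is the mean speed in m/s. With f_stop (N) it stops when the force on the tool has changed by that much, and returns True; else False.
- bot.move_j(angles): joint-space move.
- ungrasp() and clamp(squeeze=None): open the fingers fully, or close them until they stop; squeeze is the grip in N (None keeps the last).
- bot.sleep(seconds).
- solve_ik(position, orientation): joint angles nearest the present ones, or None.
- cams.capture(name): name is "scene" or "top" or "wrist"; returns the picture (384x512x3 uint8, red, green, blue); there is no depth.
- cams.get_calibration(name): a dict with "mtx" (3x3 intrinsics, pixels), "view" (4x4, takes a point from world to camera coordinates). Camera axes: x right, y up, looking along -z (the intrinsics and any distortion apply to the point x, -y, -z); pixel columns grow to the right and rows downward; lengths in m; the calibration is good to about 2 mm. A picture is of the moment at which its call begins: read the wrist's pose just before it. get_calibration takes no time and is no camera call; for the wrist camera it gives the pose at the moment of the call.
A pose or a line that the arm cannot do raises bot.MotionError and nothing moves.
- order.close_job(): hands the job in; it is judged then, once.
Readings, each from a call of its own:
- status.current_time_s(): time.
- status.current_q(): joint angles.
- status.current_joint_velocities(): joint speeds.
- status.current_tau(): joint torques, N m.
- status.current_position(): TCP position.
- status.current_eef_rot(): TCP orientation.
- status.current_wrist_force(): force on the tool from outside, world axes, zero at the start.
- status.current_torque(): the same for the moment, N m.
- status.current_opening(): finger opening in m.
- status.current_finger_force(): force on a finger pad.
Only numpy, scipy, OpenCV 4.12 (cv2) and the standard library are available. Lean on these libraries where they do the work, as an engineer would, in place of code of your own. Each camera call takes 0.05 s, during which the arm holds its last target. There are 200 camera calls.

## Working session

There is one attempt and no reset: what is moved stays moved. The work goes in short steps, each a Python script; the robot and the scene stay as the last script left them, time stands still between calls to the robot, and variables do not carry over. Pictures are saved under pics/ and viewed, at most 11 in all, crops included, and the job is handed in when it is done.

```bash
mkdir -p pics; python3 - <<'E'
from plant import *
import cv2,numpy as np
for n in("top","scene"):
    cv2.imwrite(f"pics/{n}0.png",cams.capture(n)[:,:,::-1]); c=cams.get_calibration(n); print(n,np.round(c["mtx"],1).tolist(),np.round(c["view"],3).tolist(),[k for k in c])
print(status.current_time_s(),status.current_eef_rot().round(3).tolist(),status.current_wrist_force(),status.current_torque())
E
```

```text
top [[401.7, 0.0, 261.3], [0.0, 401.7, 189.6], [0.0, 0.0, 1.0]] [[0.001, -1.0, -0.004, 0.022], [0.995, 0.0, 0.096, -0.617], [-0.096, -0.004, 0.995, -0.881], [0.0, 0.0, 0.0, 1.0]] ['mtx', 'view']
scene [[468.8, 0.0, 253.6], [0.0, 468.8, 201.4], [0.0, 0.0, 1.0]] [[0.878, -0.479, -0.006, -0.533], [0.258, 0.463, 0.848, -0.228], [-0.403, -0.746, 0.53, -0.965], [0.0, 0.0, 0.0, 1.0]] ['mtx', 'view']
0.1 [[-0.969, 0.247, -0.001], [0.247, 0.969, -0.002], [0.0, -0.002, -1.0]] [-0.50272426  0.33846968  0.9166681 ] [-0.0218446   0.00828195 -0.02689245]
```

View pics/top0.png

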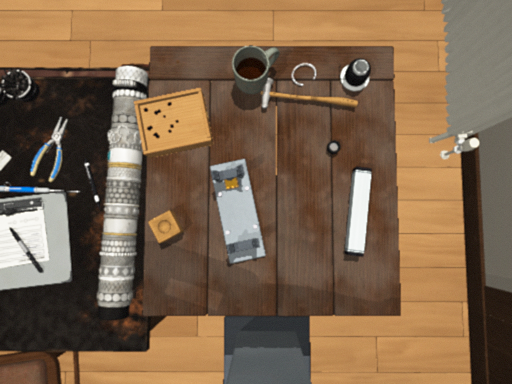

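View pics/scene0.png

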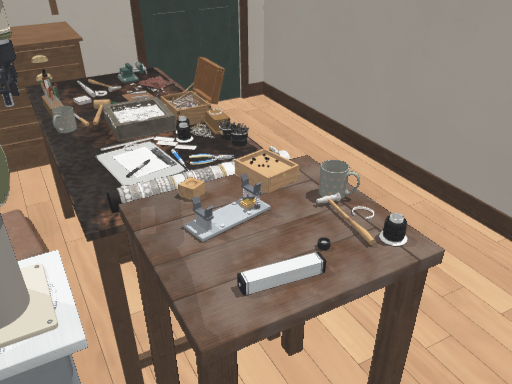

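The top view shows the bar at about (358,212), running from (362,169) to (354,254). The press runs from its foot end with the brass plate at (231,184) to its rest at (243,248). The loupe is at (334,147) and the doming block at (165,227). The scene view agrees.

```bash
cat > h.py <<'E'
from plant import *
import cv2,numpy as np
def ray(c,uv):
    K,V=np.array(c["mtx"]),np.array(c["view"]);R,t=V[:3,:3],V[:3,3]
    d=np.linalg.inv(K)@[uv[0],uv[1],1.];return -R.T@t,R.T@(d*[1,-1,-1])
def onplane(c,uv,z):
    o,d=ray(c,uv);return o+d*(z-o[2])/d[2]
def tri(cs,uvs):
    A=np.zeros((3,3));b=np.zeros(3);P=[]
    for c,uv in zip(cs,uvs):
        o,d=ray(c,uv);d/=np.linalg.norm(d);M=np.eye(3)-np.outer(d,d);A+=M;b+=M@o;P.append((o,M))
    p=np.linalg.solve(A,b);return p,max(np.linalg.norm(M@(p-o)) for o,M in P)
def blobs(m,n=1):
    cs,_=cv2.findContours(m.astype(np.uint8),cv2.RETR_EXTERNAL,cv2.CHAIN_APPROX_NONE)
    return sorted(cs,key=cv2.contourArea)[::-1][:n]
def down(yaw):  # tool z down, tool y (closing) at angle yaw
    y=np.array([np.cos(yaw),np.sin(yaw),0]);z=np.array([0,0,-1.]);return np.c_[np.cross(y,z),y,z]
E
python3 - <<'E'
from h import *
im=cv2.imread("pics/top0.png");c=cams.get_calibration("top")
g=im.astype(int);sat=g.max(2)-g.min(2)
def roi(m,x0,x1,y0,y1):
    r=np.zeros(m.shape,bool);r[y0:y1,x0:x1]=1;return m&r
for nm,m,z in(("bar",roi((g.min(2)>150),335,385,155,270),.036),("base",roi((sat<40)&(g.min(2)>95),200,275,150,270),.012)):
    k=blobs(m)[0];r=cv2.minAreaRect(k);B=np.array([onplane(c,p,z) for p in cv2.boxPoints(r)])
    print(nm,r,B.mean(0).round(4),np.linalg.norm(np.diff(B,axis=0),axis=1).round(4),B.round(3).tolist())
print("loupe",onplane(c,(334,147),.019),"block",onplane(c,(165,227),.04),"brass",onplane(c,(232,184),.03))
V=np.array(cams.get_calibration("wrist")["view"]);print(np.round(V,3).tolist(),np.round(cams.get_calibration("wrist")["mtx"],1).tolist(), (-V[:3,:3].T@V[:3,3]).round(3))
big=cv2.resize(np.hstack([im[150:275,195:280],im[150:275,320:405]]),None,fx=4,fy=4,interpolation=cv2.INTER_CUBIC);cv2.imwrite("pics/crop.png",big)
E
```

```text
bar ((358.9550476074219, 210.90354919433594), (16.682918548583984, 81.46903228759766), 5.273896217346191) [ 0.569  -0.1968  0.036 ] [0.1827 0.0376 0.1826] [[0.48, -0.168, 0.036], [0.662, -0.188, 0.036], [0.658, -0.226, 0.036], [0.477, -0.205, 0.036]]
base ((236.85768127441406, 210.6381378173828), (99.68859100341797, 37.21371078491211), 77.86317443847656) [0.571  0.0784 0.012 ] [0.0865 0.2297 0.0845] [[0.674, 0.145, 0.012], [0.692, 0.061, 0.012], [0.468, 0.012, 0.012], [0.45, 0.095, 0.012]]
loupe [ 0.71676892 -0.14634779  0.019     ] block [0.53203413 0.2358364  0.04      ] brass [0.62931853 0.08838123 0.03      ]
[[0.247, 0.969, -0.001, -0.6], [-0.935, 0.238, -0.263, 0.034], [-0.254, 0.066, 0.965, -0.378], [0.0, 0.0, 0.0, 1.0]] [[321.8, 0.0, 254.4], [0.0, 321.8, 191.4], [0.0, 0.0, 1.0]] [0.084 0.598 0.373]
```

View pics/crop.png

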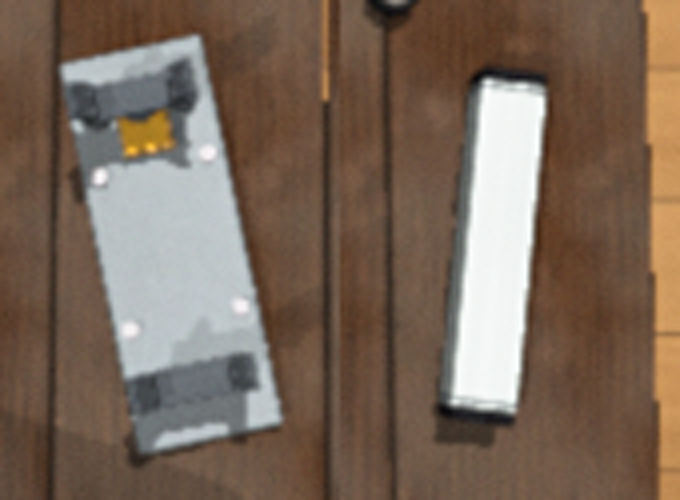

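The crop shows the press base fully outlined, with the brass plate and foot saddle at the upper (far) end. The bar's white top face has a black cap at each end. Next I'll take one wrist view over both to triangulate heights.

```bash
python3 - <<'E'
from h import *
bot.goto([.52,-.06,.27],down(1.46)); 
c=cams.get_calibration("wrist");im=cams.capture("wrist")[:,:,::-1].copy();cv2.imwrite("pics/w1.png",im)
import pickle;pickle.dump(c,open("w1.pkl","wb"))
def pix(c,p):
    q=np.array(c["view"])@[*p,1];q=np.array(c["mtx"])@(q[:3]*[1,-1,-1]);return q[:2]/q[2]
print(status.current_time_s(),status.current_q().round(2),pix(c,[.569,-.197,.036]).round(),pix(c,[.571,.078,.012]).round())
E
```

```text
2.775 [-0.21 -0.09  1.64  0.    1.59 -1.67] [147. 213.] [364. 186.]
```

View pics/w1.png

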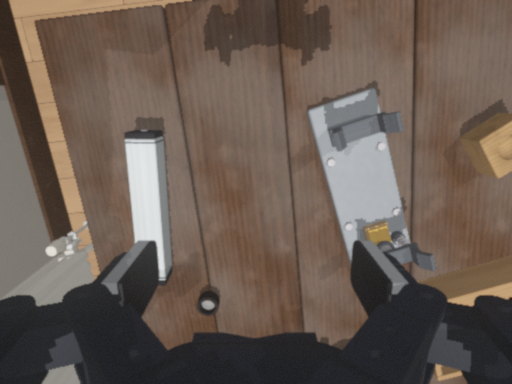

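The wrist view shows the bar at (128..170, 130..282), the press screws at (331,162), (381,146), (350,227) and (396,211), and the loupe at (208,300). Next I'll triangulate the bar's near corners, the screws and the saddle-wall tops.

```bash
python3 - <<'E'
from h import *
import pickle
ct=cams.get_calibration("top");cw=pickle.load(open("w1.pkl","rb"))
T=cv2.imread("pics/top0.png");W=cv2.imread("pics/w1.png")
def cen(im,p,r=4):
    x,y=int(round(p[0])),int(round(p[1]));w=im[y-r:y+r+1,x-r:x+r+1].min(2).astype(float);w=np.clip(w-np.percentile(w,75),0,None)
    Y,X=np.mgrid[y-r:y+r+1,x-r:x+r+1];return (w*X).sum()/w.sum(),(w*Y).sum()/w.sum()
S=[]
for a,b in(((255,226),(331,162)),((227.5,232.25),(381,146)),((246.75,188),(350,227)),((219.75,194.25),(396,211))):
    p,e=tri((ct,cw),(cen(T,a,3),cen(W,b)));S.append(p);print("screw",p.round(4),round(e,4))
S=np.array(S);d=S[2:].mean(0)-S[:2].mean(0);print("mid",S.mean(0).round(4),"yaw",np.arctan2(d[1],d[0]),np.linalg.norm(d))
def whitebox(im,x0,x1,y0,y1,th):
    m=np.zeros(im.shape[:2],bool);m[y0:y1,x0:x1]=im[y0:y1,x0:x1].min(2)>th
    r=cv2.minAreaRect(blobs(m)[0]);return cv2.boxPoints(r),r
bt,_=whitebox(T,335,385,155,270,150);bw,r=whitebox(W,110,200,120,238,175)
bt=bt[np.argsort(-bt[:,1])][:2];bw=bw[np.argsort(bw[:,1])][:2]
bt=bt[np.argsort(bt[:,0])];bw=bw[np.argsort(-bw[:,0])]
print(r,bt.tolist(),bw.tolist())
for a,b in zip(bt,bw):print("barcorner",*tri((ct,cw),(a,b)))
z1=cv2.resize(W[115:295,110:185],None,fx=3.3,fy=3.3,interpolation=2);z2=cv2.resize(W[85:275,305:440],None,fx=3.3*180/190,fy=3.3*180/190,interpolation=2)
h=min(len(z1),len(z2));cv2.imwrite("pics/wz.png",np.hstack([z1[:h],z2[:h]]));print(z1.shape,z2.shape)
E
```

```text
screw [0.5352 0.0363 0.0131] 0.0009
screw [0.5214 0.1    0.0127] 0.0006
screw [0.623  0.0553 0.0153] 0.0008
screw [0.6088 0.1173 0.0148] 0.0005
mid [0.5721 0.0772 0.014 ] yaw 0.2039677597710753 0.08947821322529452
((143.748291015625, 189.97930908203125), (96.5819091796875, 29.89637565612793), 85.2363510131836) [[346.9046936035156, 250.6988983154297], [363.5169982910156, 252.2323455810547]] [[154.63449096679688, 140.61378479003906], [124.84139251708984, 143.09654235839844]]
barcorner [ 0.48105305 -0.1633153   0.05996523] 0.00038507804565126094
barcorner [ 0.47900961 -0.19837674  0.05769008] 0.0014025689935982704
(594, 248, 3) (594, 422, 3)
```

View pics/wz.png

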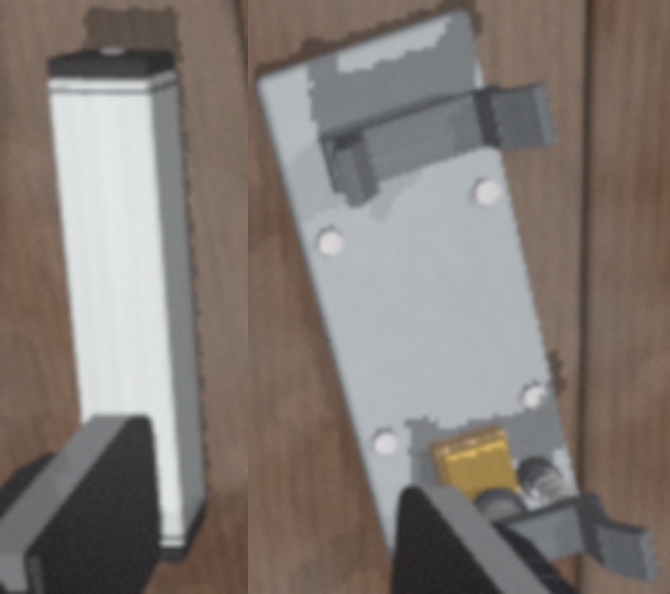

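The zoom shows the bar's near end at wrist pixels (125..157, 141) and all press parts clear of each other. The wrist/top baseline is too short to give a good bar height, so I'll use scene + top for that, and check alignment from a wrist view above the bar.

```bash
python3 - <<'E'
from h import *
ct=cams.get_calibration("top");cs=cams.get_calibration("scene");S=cv2.imread("pics/scene0.png")
m=np.zeros(S.shape[:2],bool);m[245:300,235:330]=S[245:300,235:330].min(2)>185
k=blobs(m)[0];q=cv2.boxPoints(cv2.minAreaRect(k));print("scene box",q.round(1).tolist())
yaw=1.459
bot.goto([.56,-.197,.17],down(yaw))
c=cams.get_calibration("wrist");W=cams.capture("wrist")[:,:,::-1].copy();cv2.imwrite("pics/w2.png",W)
import pickle;pickle.dump(c,open("w2.pkl","wb"))
def pix(c,p):
    q=np.array(c["view"])@[*p,1];q=np.array(c["mtx"])@(q[:3]*[1,-1,-1]);return (q[:2]/q[2]).round(1)
for p in ([.480,-.168,.036],[.477,-.205,.036],[.662,-.188,.036],[.658,-.226,.036]):print(pix(c,p),pix(cs,p))
V=np.vstack
z=cv2.resize(S[235:305,225:340],None,fx=4,fy=4,interpolation=2);o=np.zeros((280+384,512,3),np.uint8);o[:280,:460]=z;o[280:]=W
cv2.imwrite("pics/v5.png",o[:600]);print(status.current_time_s())
E
```

```text
scene box [[240.5, 272.1000061035156], [319.0, 250.3000030517578], [322.1000061035156, 261.5], [243.60000610351562, 283.29998779296875]]
[276.9  82.6] [239.1 271.2]
[231.6  84.1] [245.8 281.8]
[273.9 281.8] [313.9 251. ]
[234.5 282.1] [322.2 260.8]
3.5583
```

View pics/v5.png

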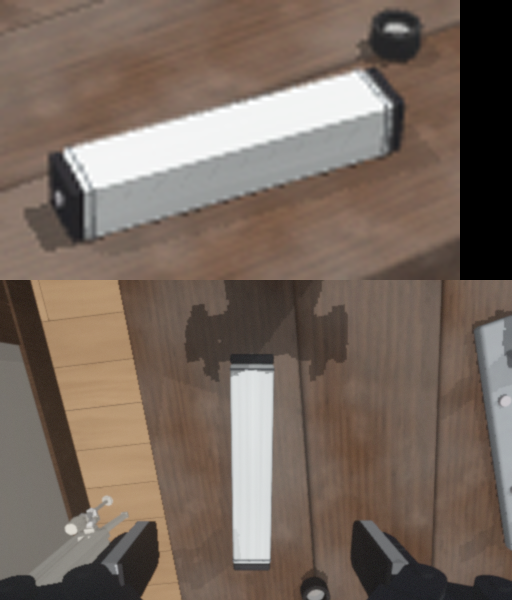

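The scene crop puts the bar's top corners at (241,272), (249,282), (316,253) and (322,261), within about 2.5 px of the prediction. The wrist view shows the bar centred at column 252 and parallel to the tool, so I'll make the test lift now.

```bash
python3 - <<'E'
from h import *
ct=cams.get_calibration("top");cs=cams.get_calibration("scene")
for a,b in(((346.9,250.7),(241.3,272.5)),((363.5,252.2),(248.7,282.5)),((371.5,170.5),(321.8,261))):
    p,e=tri((ct,cs),(a,b));print("corner",p.round(4),round(e,4))
p=np.array([.5695,-.198,.004]);R=down(1.459)
bot.move_straight([*p[:2],.08],R,.2)
print("touch",bot.move_straight(p,rate=.08,f_stop=8),status.current_position().round(4))
t0,f0=status.current_torque(),status.current_wrist_force()
clamp(20);print("open",status.current_opening(),status.current_finger_force())
t1=status.current_torque()
bot.move_straight(p+[0,0,.018],rate=.06);bot.sleep(.3)
print((t1-t0).round(3),"lifted dT",(status.current_torque()-t0).round(3),"dF",(status.current_wrist_force()-f0).round(2),status.current_time_s())
cv2.imwrite("pics/s6.png",cams.capture("scene")[:,:,::-1][180:330,180:360])
E
```

```text
corner [ 0.4819 -0.1696  0.0327] 0.0023
corner [ 0.4795 -0.2066  0.0338] 0.0032
corner [ 0.6583 -0.2264  0.0359] 0.0013
touch False [ 0.5701 -0.1983  0.0047]
open 0.03524953740082961 21.690150797367096
[-0.425  0.144  0.121] lifted dT [-0.04  -0.26   0.043] dF [-0.45 -0.05 -7.21] 6.5167
```

View pics/s6.png

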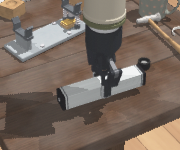

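The lifted moment is -0.26 Nm about y at 7.2 N, which puts the heavy end at the near (-x) end. I'll regrasp 35 mm towards it, and the residual moment will confirm.

```bash
python3 - <<'E'
from h import *
u=np.array([np.cos(-.112),np.sin(-.112),0]);p=np.array([.5695,-.198,.004]);R=down(1.459)
bot.move_straight(p,rate=.05);ungrasp();bot.move_straight(p+[0,0,.075],rate=.2)
g=p-.035*u
bot.move_straight(g+[0,0,.075],rate=.15);print("touch",bot.move_straight(g,rate=.1,f_stop=8))
t0,f0=status.current_torque(),status.current_wrist_force()
clamp(80);print("open",status.current_opening(),status.current_finger_force())
bot.move_straight(g+[0,0,.04],rate=.08);bot.sleep(.3)
t=status.current_torque()-t0;print("dT",t.round(3),"dF",(status.current_wrist_force()-f0).round(2))
if abs(t[1])<.13:
    bot.move_straight(g+[0,0,.2],rate=.15);bot.sleep(.3)
    o=np.zeros((384+150,512,3),np.uint8);o[:384]=cams.capture("wrist")[:,:,::-1];o[384:,:180]=cams.capture("scene")[:,:,::-1][130:280,180:360];cv2.imwrite("pics/v7.png",o)
print(status.current_time_s(),status.current_position())
for q in([.56,-.06,.24],):print(solve_ik(q,down(-1.361)))
E
```

```text
touch False
open 0.03489382366325293 81.66133403778076
dT [ 0.001 -0.048 -0.   ] dF [ 0.12 -1.   -6.15]
12.5083 [ 0.53461059 -0.19404924  0.2036779 ]
[-1.97769622e-01  2.75432639e-02  1.58067257e+00 -4.44089210e-16
  1.53337682e+00  1.16323038e+00]
```

View pics/v7.png

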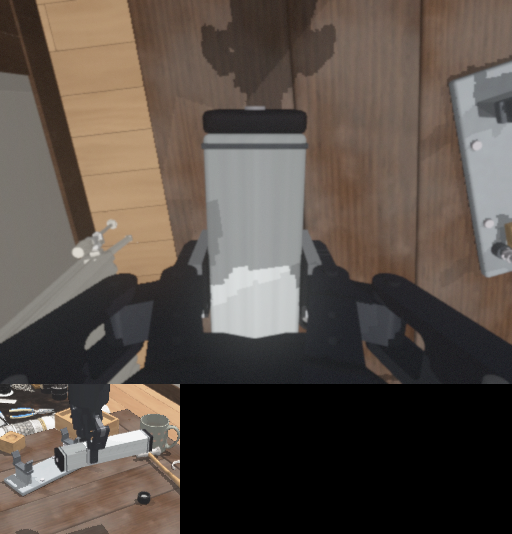

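The bar is level with a residual of only -0.05 Nm, so the near end is confirmed heavy. The wrist view shows its cap edge at about row 111, columns 204..306. I'll measure the actual grip offset, swing the bar half a turn, and hover over the press.

```bash
python3 - <<'E'
from h import *
c=cams.get_calibration("wrist");P=status.current_position();R=status.current_eef_rot()
zt=P[2]-.004+.036
for uv in((204,111),(306,111),(205,146),(306,146)):print("tool xy of",uv,(R.T@(onplane(c,uv,zt)-P)).round(4))
yaw=.211;u=np.array([np.cos(yaw),np.sin(yaw),0]);ctr=np.array([.5715,.0778,0]);D=down(yaw-np.pi/2)
bot.goto([.55,-.06,.25],D)
T=ctr+.035*u
bot.goto([*T[:2],.2],D)
bot.move_straight([*T[:2],.112],rate=.15);bot.sleep(.3)
c=cams.get_calibration("wrist");W=cams.capture("wrist")[:,:,::-1];S=cams.capture("scene")[:,:,::-1]
import pickle;pickle.dump(c,open("w8.pkl","wb"))
o=np.zeros((600,512,3),np.uint8);o[:310]=W[:310];o[310:590,:480]=cv2.resize(S[160:265,170:350],(480,280),interpolation=2);cv2.imwrite("pics/v8.png",o)
print(status.current_time_s(),status.current_position(),T)
E
```

```text
tool xy of (204, 111) [ 0.0639 -0.0163 -0.032 ]
tool xy of (306, 111) [ 0.0639  0.0178 -0.032 ]
tool xy of (205, 146) [ 0.0522 -0.0165 -0.032 ]
tool xy of (306, 146) [ 0.0522  0.0183 -0.032 ]
16.9167 [0.60600755 0.08520349 0.11252414] [0.60572377 0.08513032 0.        ]
```

View pics/v8.png

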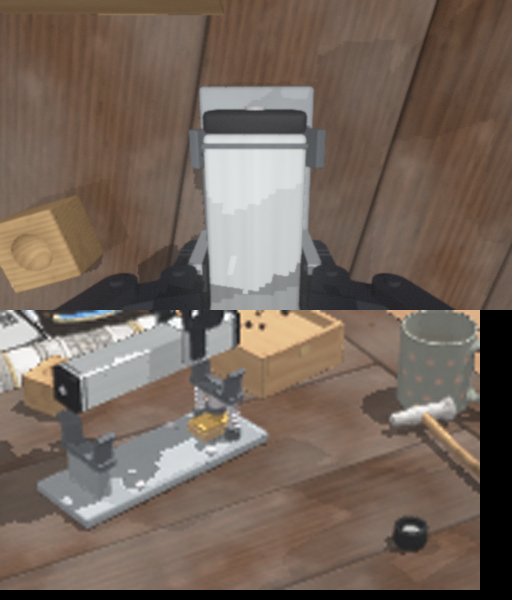

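The bar is centred over the foot saddle: the walls span columns 190..324 (middle 257) and the bar's middle is at 255, under 1 mm off. It runs parallel to the base, so I'll lower it.

```bash
python3 - <<'E'
from h import *
yaw=.211;u=np.array([np.cos(yaw),np.sin(yaw),0]);T=np.array([.5715,.0778,0])+.036*u
f0=status.current_wrist_force();P=lambda:status.current_position().round(4)
print(bot.move_straight([*T[:2],.072],rate=.05,f_stop=8),P(),(status.current_wrist_force()-f0).round(2))
print(bot.move_straight([*T[:2],.060],rate=.03,f_stop=9),P(),(status.current_wrist_force()-f0).round(2))
cv2.imwrite("pics/s9a.png",cams.capture("scene")[:,:,::-1])
ungrasp();bot.sleep(.2)
bot.move_straight([*T[:2],.2],rate=.12);bot.sleep(.5)
q=[T[0]-.1,T[1]-.12,.28]
bot.goto(q,status.current_eef_rot());bot.sleep(.3)
S=cams.capture("scene")[:,:,::-1];Tp=cams.capture("top")[:,:,::-1];cv2.imwrite("pics/t9.png",Tp)
o=np.zeros((560,800,3),np.uint8);o[:280,:480]=cv2.resize(S[160:265,170:350],(480,280),interpolation=2);o[280:,:]=cv2.resize(Tp[140:280,120:520],(800,280),interpolation=2);cv2.imwrite("pics/v9.png",o)
print(status.current_time_s())
E
```

```text
False [0.6071 0.0853 0.0724] [-0.88  1.53  0.52]
False [0.6073 0.0854 0.0605] [ 1.81 -0.09  3.68]
22.1667
```

View pics/v9.png

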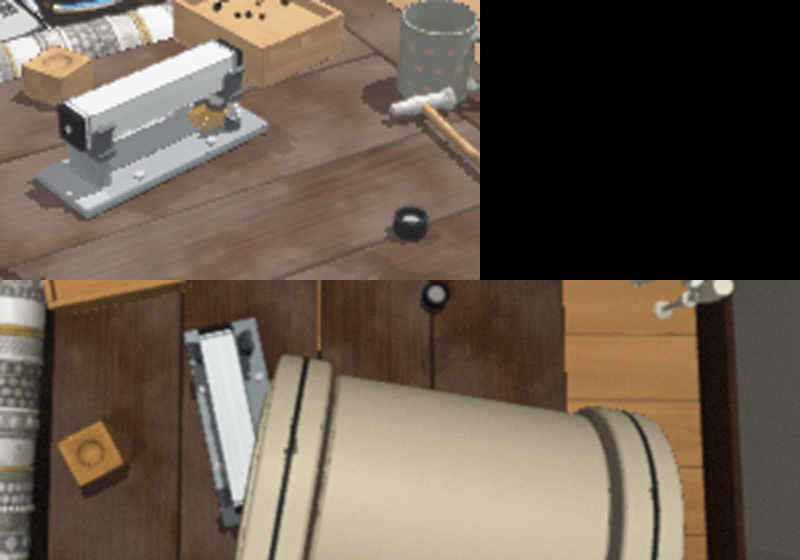

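The bar lies in both saddles and the arm is clear: scene crop ends at (75,125) and (235,60). One quick numeric check that the foot is down, then hand in.

```bash
python3 - <<'E'
from h import *
S=cams.capture("scene")[:,:,::-1].copy();c=cams.get_calibration("scene")
def pix(p):
    q=np.array(c["view"])@[*p,1];q=np.array(c["mtx"])@(q[:3]*[1,-1,-1]);return q[:2]/q[2]
yaw=.211;u=np.array([np.cos(yaw),np.sin(yaw),0]);n=np.array([-u[1],u[0],0]);C=np.array([.5715,.0778,0])
s=5;x0,y0=180,165;z=cv2.resize(S[y0:225,x0:275],None,fx=s,fy=s,interpolation=2)
for dz,col in((0,(0,0,255)),(.008,(255,0,255))):  # red: foot down, magenta: foot up
    for sd in(-.018,.018):
        pts=[pix(C+a*u+sd*n+[0,0,.091+dz*(a+.08)/.16]) for a in(-.1,.1)]
        cv2.line(z,*[tuple(int(round(s*(v-w))) for v,w in zip(p,(x0,y0))) for p in pts],col,1)
cv2.imwrite("pics/v10.png",z)
E
```

```text
(no output)
```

View pics/v10.png

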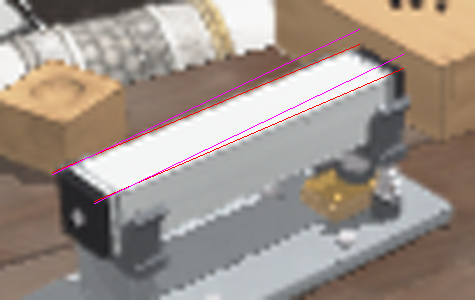

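The bar's top edges run parallel to and on the foot-down (red) lines, so the foot is fully down.

```bash
python3 -c "
from plant import *
print(order.close_job(),status.current_time_s())"
```

```text
the job is handed in; nothing more can be done
the job is handed in; nothing more can be done
```

The bar lies centred in both saddles with its heavy end on the press foot; the last camera check shows the foot fully down. The arm has let go, the loupe and doming block were not touched, and the job is handed in (its result was not reported back).

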